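# Push the row of blocks home in the gluing jig and lock it

## Task

Five equal wooden blocks lie touching in a row in the channel of the gluing jig. With the fingertips, push the rearmost block so that the whole row slides along the rail as one, staying together, until it is tight against the end stop; then push the wooden turn-button round until it lies fully across the channel behind the row, and take the hand away. Do not lift any block, and leave the spare block, the tape measure and the sanding block alone.

Things in the scene. Friction and masses are not known exactly. Their poses are not given: they have to be found in the camera images.
- jig: gluing jig fixed to the bench, base x -73 to +44, y -180 to +180, 12 mm thick. Origin on the bench under the channel's centreline; y runs along the channel away from the end stop, x across towards the rail, z up. Channel floor z = 12 mm. Rail: 18 mm thick, 20 mm above the floor, inner face x = +27. Front lip: 8 mm thick, 8 mm above the floor, inner face x = -27 mm
- stop_face (a point): middle of the inner face of the end stop (26 mm high above the channel floor), at jig x = 0, y = -160 mm, 24 mm above the bench. Five blocks pushed home reach from here to jig y = -20 mm. The other end of the channel is open
- turn_button (a joint): angle of the dark wooden turn-button beside the lip. 0: parallel to the rail, pointing away from the end stop; negative: swung out, away from the channel; 1.57 (its stop): square across the channel, its side 4 mm behind a row that is home. Grows clockwise seen from above. It stays where it is left and takes about 1 N to push round
- button_pivot (a point): the turn-button's upright pivot axis, half-way up the bar, at jig x = -47, y = -7 mm, 29 mm above the bench. The bar is 18 mm wide, 80 mm long with rounded ends, 14 mm thick (22 to 36 mm above the bench)
- button_end (a point): centre of the rounded free end of the turn-button, half-way up, 62 mm from the pivot
- spare_block: a sixth wooden block of the same size (28 x 50 x 24 mm), lying loose on the bench in front of the jig; leave it alone; origin under its centre
- tape_measure: yellow and black tape measure, 68 x 76 x 35 mm, loose behind the jig; leave it alone; origin under its centre
- sanding_block: cork sanding block, 64 x 117 x 27 mm, loose behind the jig near its end-stop end; leave it alone; origin under its centre
- block_1_center (a point): pine block, 28 mm along the rail x 50 mm across x 24 mm high, number 1 counted from the end stop (nearest to it); the point is its centre, half-way up
- block_2_center (a point): pine block, 28 mm along the rail x 50 mm across x 24 mm high, number 2 counted from the end stop; the point is its centre, half-way up
- block_3_center (a point): pine block, 28 mm along the rail x 50 mm across x 24 mm high, number 3 counted from the end stop; the point is its centre, half-way up
- block_4_center (a point): pine block, 28 mm along the rail x 50 mm across x 24 mm high, number 4 counted from the end stop; the point is its centre, half-way up
- block_5_center (a point): pine block, 28 mm along the rail x 50 mm across x 24 mm high, number 5 counted from the end stop (the rearmost); the point is its centre, half-way up
Mind the look-alikes: they are no part of the job. Leave any blue or yellow look-alike of the part that bears block_5_center alone.

How it is judged (in metres and radians):
On the way, in this order (a step that is already met when the one before it is completed fails the run):
1. the row of five blocks is home against the end stop, with the turn-button still open (y of block_1_center in the frame of jig below -0.143 m and y of block_2_center in the frame of jig below -0.115 m and y of block_3_center in the frame of jig below -0.087 m and y of block_4_center in the frame of jig below -0.059 m and y of block_5_center in the frame of jig below -0.031 m and value of joint turn_button below 0.8 rad), for 0.2 s.
2. the turn-button lies across the channel (value of joint turn_button above 1.47 rad), for 0.2 s.
At the end, for the whole second after the job is handed in: All five blocks lie flat in the channel, each within 3 mm of its place with the row tight against the end stop, and the turn-button is within 0.1 rad of square across the channel behind them (y of block_1_center in the frame of jig below -0.143 m and y of block_2_center in the frame of jig below -0.115 m and y of block_3_center in the frame of jig below -0.087 m and y of block_4_center in the frame of jig below -0.059 m and y of block_5_center in the frame of jig below -0.031 m and z of each of block_1_center, block_2_center, block_3_center, block_4_center, block_5_center in the frame of jig below 0.028 m and x of block_1_center in the frame of jig between -0.005 and 0.005 m and x of block_2_center in the frame of jig between -0.005 and 0.005 m and x of block_3_center in the frame of jig between -0.005 and 0.005 m and x of block_4_center in the frame of jig between -0.005 and 0.005 m and x of block_5_center in the frame of jig between -0.005 and 0.005 m and value of joint turn_button above 1.47 rad); the robot touches nothing.
It fails at once if a block was lifted or tipped up (its centre more than 8 mm above where it lies in the channel) (z of any of block_1_center, block_2_center, block_3_center, block_4_center, block_5_center in the frame of jig above 0.032 m).
It fails at once if the row came apart (a gap of more than 10 mm between neighbours) (distance between block_1_center and block_2_center above 0.038 m or distance between block_2_center and block_3_center above 0.038 m or distance between block_3_center and block_4_center above 0.038 m or distance between block_4_center and block_5_center above 0.038 m).
It fails at once if the spare block, the tape measure or the sanding block was moved more than 15 mm (distance of any of spare_block, tape_measure, sanding_block from where it was at the start of the episode above 0.015 m).
It also fails if it takes over 45 s, if anything falls off the work surface, if the arm or the gripper's body presses on something with over 40 N, if the wrist force passes 120 N, or if a joint passes its speed limit or range.

## Robot

A 6-joint arm with a two-finger parallel gripper is mounted at the origin on a cart in front of the work surface, level with it; the furniture and walls round the work are solid. World frame = base frame: x ahead of the robot, y to its left, z up, the work surface at z = 0. Lengths are in m, angles in degrees, forces in N, time in s.
With the tool pointing down it reaches from about 0.35 to 0.875 m from the base axis. Payload 4.2 kg.
Tool frame: the origin (TCP) lies midway between the tips of the shut fingers; the grasp point (between the pads) lies 19 mm behind it; y points along the fingers, z is the direction in which the jaws open and shut, and the axes are right-handed (so a half turn about y gives the same grasp; the last joint's range is limited). The gripper opens to 87 mm and grips with 3 to 60 N. Pads are 19 mm wide; open, the fingers measure 117 mm over their backs; the gripper's body (75 mm by 190 mm) begins 51 mm behind the grasp point.
Start: joints at [84.603, 22.042, 0.453, 0, -68.411, -14.817], TCP at [0.216, 0.586, 0.223] pointing down, gripper open.
Joint ranges: [-179.83, 179.83], [-69.29, 118.12], [-61.27, 80.66], [-181.25, 117.63], [-171.15, -9.14], [-177.46, 177.46]. Speed limits (degrees/s): [159.86, 159.86, 180, 180, 180, 180].

## Interface

Orientations are given as [roll, pitch, yaw] about the fixed x, y, z axes, in that order (R = Rz(yaw) Ry(pitch) Rx(roll)).
In Python, from workcell import env gives the robot as it stands. The module is installed in compiled form; this text tells all that it offers. Calls block until the motion is done:
- env.goto(position, orientation): joint-space move of the TCP to a pose.
- env.move_straight(position, rotation=None, rate=0.15, force_limit=None): straight line of the TCP; rotation=None keeps the orientation; rate is the mean speed in m/s. With force_limit (N) it stops when the force on the tool has changed by that much, and returns True; else False.
- env.set_joints(angles): joint-space move.
- env.gripper_to(opening, grasp_force=None): opening from 0.0 (shut) to 1.0 (fully open); grasp_force is the grip in N (None keeps the last); returns when the fingers have stopped.
- env.dwell(seconds).
- env.inverse_kinematics(position, orientation): joint angles nearest the present ones, or None.
- env.read_state(): the state.
- env.grab_frame(name): name is "scene" or "top"; returns a dict with "image" (420x560x3 uint8, blue, green, red), "fx", "fy", "cx", "cy" (pixels), "position" and "orientation" of the camera in the world. Camera axes: x right, y up, looking along -z (the intrinsics and any distortion apply to the point x, -y, -z); pixel columns grow to the right and rows downward; lengths in m; the calibration is good to about 2 mm. A picture is of the moment at which its call begins. There is no depth.
A pose or a line that the arm cannot do raises env.Unreachable and nothing moves.
- env.close_job(): hands the job in, once; it reports no verdict.
Trained networks look in a picture, given as the dict that the camera call returned (one of the last four; its "shot" number tells which), for a name from the list of things; names that differ only in an ending like _2 or _b are one class to them, and where a whole thing is asked for, a point or a joint stands for the part that bears it (a point fixed in the world has none). Each returns a list of dicts, best first, with "score" (0 to 1); they miss things now and then, are a little off and sometimes report something else, mostly with a low value. They report only what shows in the picture. A call takes as long as a camera call. They do not tell look-alikes from the thing itself.
- env.search_frame(picture, thing): "xyz" ([x, y, z] in m, in world coordinates, good to about 4 mm: the middle of the surface that is visible of it).
- env.trace(picture, thing): "mask" (420x560 bool, what is visible of it).
The state is a dict: "clock": time; "joint_positions": joint angles; "qvel": joint speeds; "joint_torque": joint torques, N m; "position": TCP position; "tool_rot": TCP orientation; "force": force on the tool from outside, world axes, zero at the start; "wrist_torque": the same for the moment, N m; "opening": opening from 0.0 (shut) to 1.0 (fully open).
Only numpy, scipy, OpenCV 4.12 (cv2) and the standard library are available. Lean on these libraries where they do the work, as an engineer would, in place of code of your own. Each camera call takes 0.05 s, during which the arm holds its last target. There are 200 camera calls.

## Working session

There is one attempt and no reset: what is moved stays moved. The work goes in short steps, each a Python script; the robot and the scene stay as the last script left them, time stands still between calls to the robot, and variables do not carry over. Pictures are saved under pics/ and viewed, about 8 in all and at most 12, crops included, and the job is handed in when it is done.

```bash
mkdir -p pics; python3 - <<'E'
from workcell import env
import cv2
for n in("top","scene"):
    f=env.grab_frame(n); cv2.imwrite(f"pics/{n}0.png",f["image"])
    print(n,{k:v for k,v in f.items() if k!="image"})
    for t in ("jig","turn_button","button_end","block_5_center","spare_block","tape_measure","sanding_block"):
        print(t,[(round(d["score"],2),[round(float(v),3) for v in d["xyz"]]) for d in env.search_frame(f,t)][:8])
print(env.read_state())
E
```

```text
top {'fx': 405.07771438799335, 'fy': 405.07771438799335, 'cx': 278.4337464075887, 'cy': 208.4118784582406, 'position': array([ 0.53535152, -0.01111658,  0.94632775]), 'orientation': array([  4.96409989,   0.68817753, -90.44178605]), 'shot': 1}
jig [(0.76, [0.545, -0.01, 0.011])]
turn_button [(0.69, [0.71, -0.064, 0.036]), (0.54, [0.535, 0.028, 0.038])]
button_end [(0.77, [0.534, 0.025, 0.036])]
block_5_center [(0.86, [0.822, -0.036, 0.023]), (0.86, [0.582, 0.227, 0.02]), (0.79, [0.593, 0.023, 0.038]), (0.69, [0.786, -0.163, 0.027]), (0.67, [0.795, 0.092, 0.02])]
spare_block [(0.85, [0.387, -0.057, 0.029]), (0.3, [0.546, -0.053, 0.039])]
tape_measure [(0.87, [0.712, -0.064, 0.033])]
sanding_block [(0.7, [0.604, -0.211, 0.028])]
scene {'fx': 456.7725593431561, 'fy': 456.7725593431561, 'cx': 282.3689524209224, 'cy': 204.7322615356272, 'position': array([0.07102   , 0.30957386, 0.59225843]), 'orientation': array([  48.92294593,    0.58982073, -122.63638659]), 'shot': 2}
jig [(0.69, [0.534, 0.001, 0.009])]
turn_button [(0.61, [0.531, 0.001, 0.009]), (0.58, [0.531, 0.031, 0.037])]
button_e
[... 308 characters left out ...]
 [(0.82, [0.6, -0.204, 0.026])]
{'clock': 0.8, 'joint_positions': array([ 8.46018089e+01,  2.20382220e+01,  4.50944488e-01,  6.76184246e-04,
       -6.84105154e+01, -1.48163783e+01]), 'qvel': array([-0.02880997, -0.03248288, -0.07197802, -0.06105097, -0.00618186,
       -0.05041488]), 'joint_torque': array([-8.19295892e-04, -3.90412080e+01,  1.87611526e+01,  4.22398120e+00,
        1.55157811e-02, -2.29161765e-05]), 'position': array([0.21593506, 0.58647788, 0.22257678]), 'tool_rot': array([-9.00022944e+01,  4.34633990e-05,  1.59785679e+02]), 'force': array([-0.12239546,  0.38513206, -0.06519522]), 'wrist_torque': array([-0.02473668,  0.0324994 , -0.01911134]), 'opening': 0.9974671334277627}
```

View pics/top0.png

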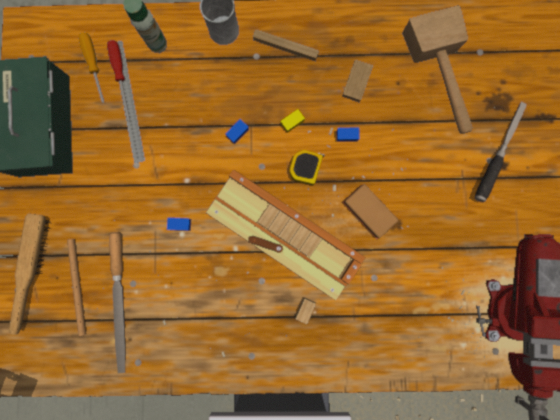

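View pics/scene0.png

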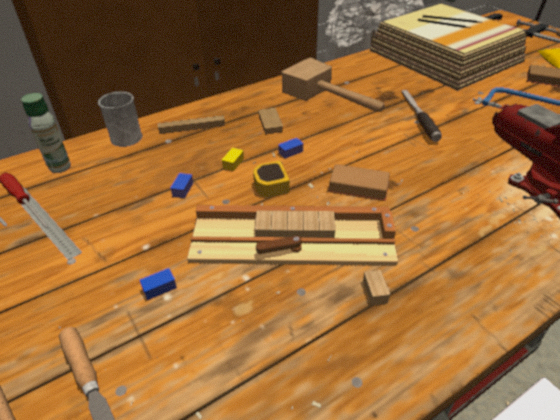

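The top view shows the jig running from (225,185) to (350,285), with the end stop at the lower right (350,268). The row sits at about (262..325, 205..250). The turn-button pivots near (279,248) and its free end is near (252,240). The blue and yellow blocks at (178,224), (237,131), (348,134) and (292,120) are look-alikes. The real block 5 is the pine block at the upper-left end of the row in the channel. I'll confirm it in an enlarged crop.

```bash
python3 - <<'E'
import cv2
i=cv2.imread("pics/top0.png")[165:305,195:372]
cv2.imwrite("pics/crop.png",cv2.resize(i,None,fx=4.25,fy=4.25,interpolation=cv2.INTER_CUBIC))
E
```

```text
(no output)
```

View pics/crop.png

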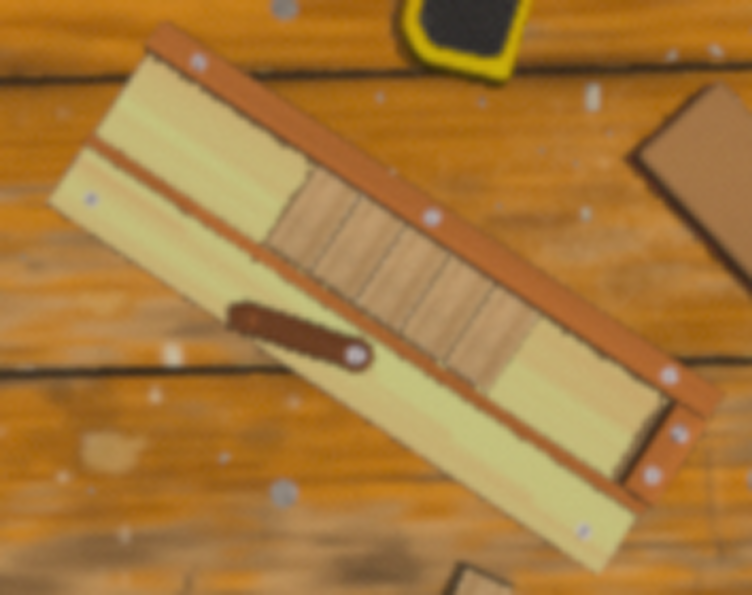

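The crop confirms it: five pine blocks in the channel, with the rear face of block 5 at crop (317,165)–(265,243). The blue and yellow pieces are nowhere near. Next I'll fit the jig pose from known corners.

```bash
cat > h.py <<'E'
import numpy as np
from scipy.spatial.transform import Rotation as R
from scipy.optimize import least_squares
def ray(f,u,v,z):
    d=R.from_euler("xyz",f["orientation"],degrees=True).apply([(u-f["cx"])/f["fx"],-(v-f["cy"])/f["fy"],-1])
    p=np.array(f["position"]); return p+d*(z-p[2])/d[2]
def crop(u,v): return (u+.5)/4.25-.5+195,(v+.5)/4.25-.5+165
def tojig(J,p):
    c,s=np.cos(J[2]),np.sin(J[2]); d=np.array(p[:2])-J[:2]; return np.array([c*d[0]+s*d[1],-s*d[0]+c*d[1]])
def tow(J,x,y):
    c,s=np.cos(J[2]),np.sin(J[2]); return np.array([J[0]+c*x-s*y,J[1]+s*x+c*y])
E
python3 - <<'E'
from h import *
from workcell import env
f=env.grab_frame("top")
P=[(50,201,-73,180,.012),(601,572,-73,-180,.012),(165,24,45,180,.032),(722,395,45,-180,.032),(356,355,-47,-7,.037)]
W=[ray(f,*crop(a,b),z)[:2] for a,b,x,y,z in P]
g=lambda J:np.ravel([tojig(J,w)-np.array([x,y])/1e3 for w,(a,b,x,y,z) in zip(W,P)])
r=least_squares(g,[.55,-.01,np.radians(-30)]);J=r.x
print(J,np.degrees(J[2]),(g(J)*1e3).round(1))
np.save("J.npy",J)
for n,u,v,z in [("rear rail",317,165,.036),("rear lip",265,243,.036),("front rail",540,322,.036),("front lip",488,393,.036),("btn end tip",230,312,.036)]:
    print(n,(tojig(J,ray(f,*crop(u,v),z))*1e3).round(1))
for t in ("block_5_center","button_end","jig"):
    for d in env.search_frame(f,t)[:3]: print(t,(tojig(J,d["xyz"])*1e3).round(1))
E
```

```text
[ 0.56785993 -0.02119856 -0.59788435] -34.25625015971161 [ 2.  -1.1  2.5  0.9 -2.1 -2.3 -2.4  1.9 -0.1  0.6]
rear rail [24.9 66.7]
rear lip [-24.9  66.5]
front rail [ 21.2 -77.3]
front lip [-25. -75.]
btn end tip [-65.4  61.4]
block_5_center [-130.  210.]
block_5_center [260.6   4.5]
block_5_center [124.4 222.1]
button_end [-54.4  20.1]
jig [-129.8 -131.2]
jig [-26.1  -5. ]
```

Fit residuals are about 2 mm. The row's rear face is at jig y≈66 and needs about 86 mm of travel. The button is at about -15°. Now I'll push the row with shut fingers, the jaw axis across the channel.

```bash
cat >> h.py <<'E'
J=np.load("J.npy")
E
python3 - <<'E'
from h import *
from workcell import env
import cv2
env.gripper_to(0.0)
p=lambda x,y,z:[*tow(J,x/1e3,y/1e3),z]
a=np.degrees(J[2]); best=None
for yaw in (a-90,a+90):
    q=[env.inverse_kinematics(p(*t),[-90,0,yaw]) for t in ((0,100,.08),(0,-10,.02),(-67,30,.027))]
    print(yaw,[None if k is None else np.round(k,0) for k in q])
    if all(k is not None for k in q) and (best is None or np.abs(q[0][5])<best[0]): best=(abs(q[0][5]),yaw)
yaw=best[1]; open("yaw","w").write(str(yaw))
env.goto(p(0,100,.10),[-90,0,yaw])
print(env.move_straight(p(0,92,.019),force_limit=10))
f=env.grab_frame("scene"); cv2.imwrite("pics/s1.png",cv2.resize(f["image"][150:330,120:440],None,fx=2.5,fy=2.5))
s=env.read_state(); print(s["clock"],s["position"],s["force"],s["opening"],tojig(J,s["position"]))
E
```

```text
-124.25625015971161 [array([ 20.,  30.,  -9.,   0., -51., 125.]), array([ 13.,  29., -22.,   0., -39., 132.]), array([ 22.,  26., -26.,   0., -38., 124.])]
55.74374984028839 [array([ 20.,  30.,  -9.,   0., -51., -55.]), array([ 13.,  29., -22.,   0., -39., -48.]), array([ 22.,  26., -26.,   0., -38., -56.])]
False
5.675 [0.62078101 0.05535794 0.02022164] [-0.46386177  0.11253667  0.12036007] 0.007973258782638146 [0.00064749 0.09306513]
```

View pics/s1.png

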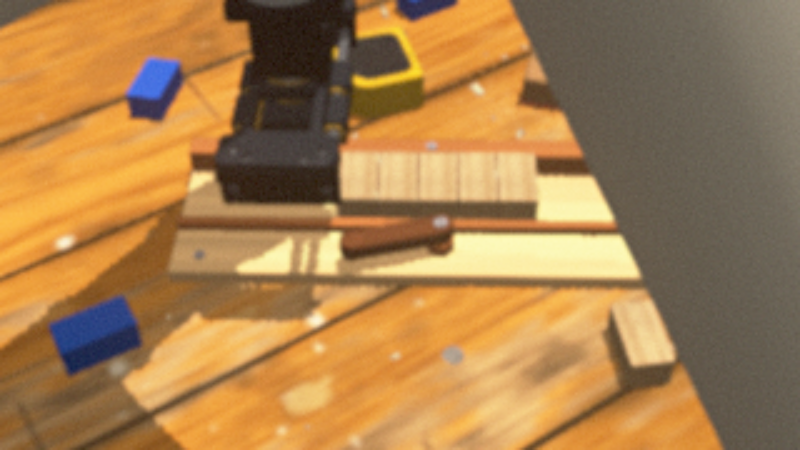

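The gripper is behind the row (dark body at crop (280,165)), block 5 ends at (340,180), and the button is clear at (400,235). Pushing now.

```bash
python3 - <<'E'
from h import *
from workcell import env
import cv2
p=lambda x,y,z:[*tow(J,x/1e3,y/1e3),z]
def st():
    s=env.read_state(); print(round(s["clock"],2),(tojig(J,s["position"])*1e3).round(1),s["position"][2].round(4),s["force"].round(1))
hit=env.move_straight(p(0,20,.019),rate=.05,force_limit=25); print(hit); st()
if not hit:
    print(env.move_straight(p(0,-18,.019),rate=.03,force_limit=25)); st()
f=env.grab_frame("scene"); cv2.imwrite("pics/s2.png",cv2.resize(f["image"][150:330,120:440],None,fx=2.5,fy=2.5))
E
```

```text
False
7.27 [-0.1 20. ] 0.0189 [ 0.4 -0.   0.2]
True
8.43 [ 1.7 -8.6] 0.0199 [ 1.6  2.7 -0.1]
```

View pics/s2.png

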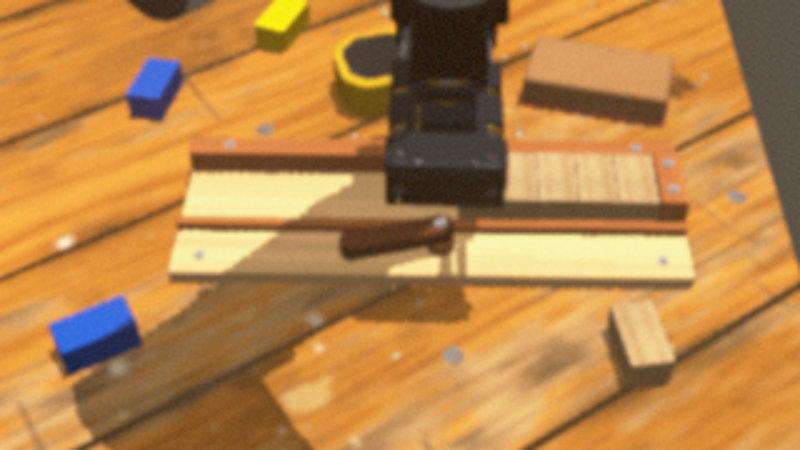

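The row is tight against the stop; block 1 meets the end stop at crop (655,178). I'll back out, measure the row and button from the top, and stage beside the button.

```bash
python3 - <<'E'
from h import *
from workcell import env
import cv2
p=lambda x,y,z:[*tow(J,x/1e3,y/1e3),z]
def st():
    s=env.read_state(); print(round(s["clock"],2),(tojig(J,s["position"])*1e3).round(1),s["position"][2].round(4),s["force"].round(1))
print(env.move_straight(p(0,-14,.019),rate=.02,force_limit=20)); st()
env.move_straight(p(0,15,.019),rate=.1)
env.move_straight(p(0,25,.10),rate=.2)
env.move_straight(p(-97,25,.10),rate=.2)
print(env.move_straight(p(-97,25,.028),rate=.15,force_limit=8)); st()
f=env.grab_frame("top"); cv2.imwrite("pics/t2.png",cv2.resize(f["image"][165:305,195:372],None,fx=4.25,fy=4.25,interpolation=cv2.INTER_CUBIC))
E
```

```text
False
8.88 [ 1.9 -9. ] 0.0202 [ 4.  12.6 -2.2]
False
11.15 [-96.1  25.3] 0.0281 [ 0.  -0.6  0.3]
```

View pics/t2.png

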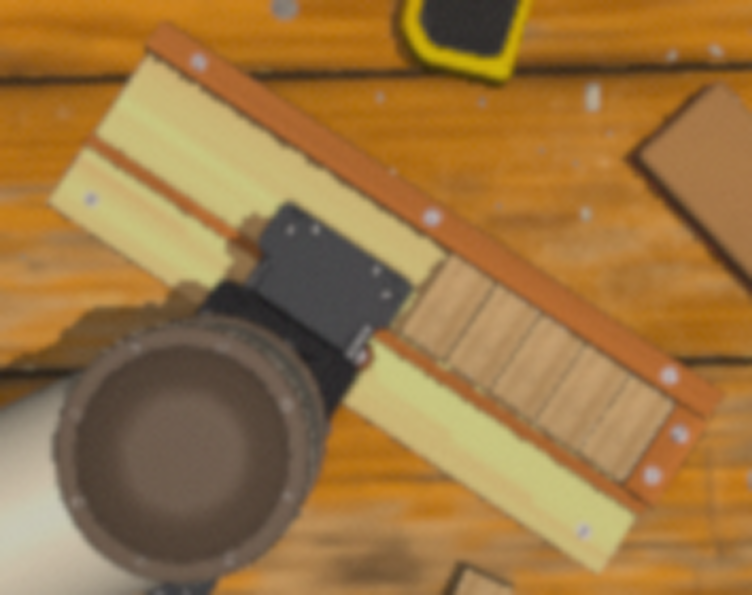

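The row is home with no gaps (crop (675,400) meets the stop), and the hand is beside the button. Sweeping the button round now.

```bash
python3 - <<'E'
from h import *
from workcell import env
import cv2
p=lambda x,y,z:[*tow(J,x/1e3,y/1e3),z]
def st(t):
    s=env.read_state(); print(t,round(s["clock"],2),(tojig(J,s["position"])*1e3).round(1),s["position"][2].round(4),s["force"].round(1))
def c(t,over=0,r=42):
    t=np.radians(t); u=np.array([np.sin(t),np.cos(t)]); m=np.array([np.cos(t),-np.sin(t)])
    return np.array([-47,-7])+r*u-(9+15*abs(m[0])+9.5*abs(m[1])-over)*m
for t in (-20,-5,10,25,40,55,70,82):
    h=env.move_straight(p(*c(t),.028),rate=.08,force_limit=15); st((t,h))
    if h: break
else:
    h=env.move_straight(p(*c(90,6),.028),rate=.03,force_limit=8); st(("end",h))
f=env.grab_frame("scene"); cv2.imwrite("pics/s3.png",cv2.resize(f["image"][150:330,120:440],None,fx=2.5,fy=2.5))
E
```

```text
(-20, False) 11.48 [-85.3  23.8] 0.0287 [0.5 0.1 0. ]
(-5, False) 11.81 [-75.2  32.9] 0.028 [-0.1  0.2  0.6]
(10, False) 12.11 [-64.6  38.9] 0.0279 [ 0.3 -0.2 -0.2]
(25, False) 12.41 [-53.   42.6] 0.028 [-0.8  1.1 -0.3]
(40, False) 12.72 [-39.7  42.5] 0.0281 [ 0.4 -0.3 -0.2]
(55, False) 13.04 [-26.4  37.8] 0.028 [-0.5 -0.1  0.2]
(70, False) 13.38 [-14.8  28.6] 0.0281 [ 0.5  0.8 -0.5]
(82, False) 13.68 [-7.9 18.6] 0.0281 [ 0.3 -1.  -0.2]
('end', True) 14.03 [-6.3 12.8] 0.0281 [0.7 3.5 1.4]
```

View pics/s3.png

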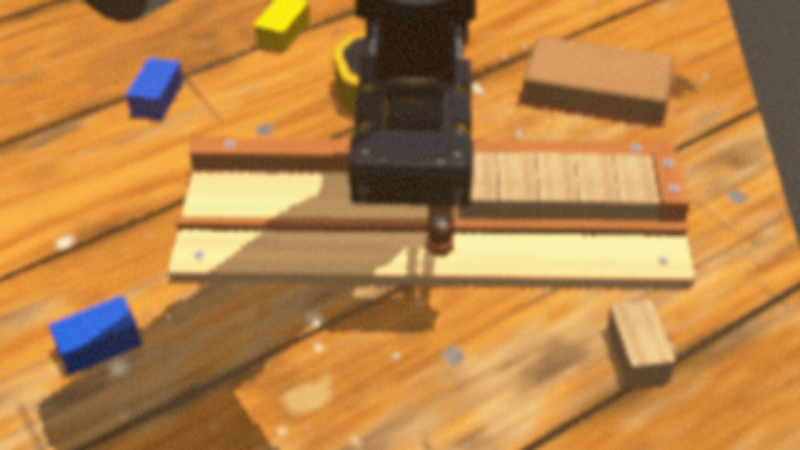

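The bar now lies across the channel behind the row (pivot at crop (440,235)). I'll press once more to be sure it's on its stop, then withdraw and check.

```bash
python3 - <<'E'
from h import *
from workcell import env
import cv2
p=lambda x,y,z:[*tow(J,x/1e3,y/1e3),z]
def st(t):
    s=env.read_state(); print(t,round(s["clock"],2),(tojig(J,s["position"])*1e3).round(1),s["force"].round(1))
print(env.move_straight(p(-4,7,.028),rate=.03,force_limit=12)); st("press"); env.dwell(.3); st("press")
env.move_straight(p(-4,35,.028),rate=.1); env.move_straight(p(-4,60,.15),rate=.25)
env.goto([*tow(J,-.05,.25),.22],[-90,0,float(open("yaw").read())]); st("away")
f=env.grab_frame("top"); cv2.imwrite("pics/t3.png",cv2.resize(f["image"][165:305,195:372],None,fx=4.25,fy=4.25,interpolation=cv2.INTER_CUBIC))
for d in env.search_frame(f,"button_end")[:2]: print(d["score"],(tojig(J,d["xyz"])*1e3).round(1))
E
```

```text
True
press 14.29 [-5.4 12.8] [-0.2  3.1  1.7]
press 14.59 [-5.4 12.8] [-0.4  4.7  2.1]
away 16.46 [-50.1 248.5] [-0.2 -0.   0.4]
0.51 [-14.7 -13.4]
```

View pics/t3.png

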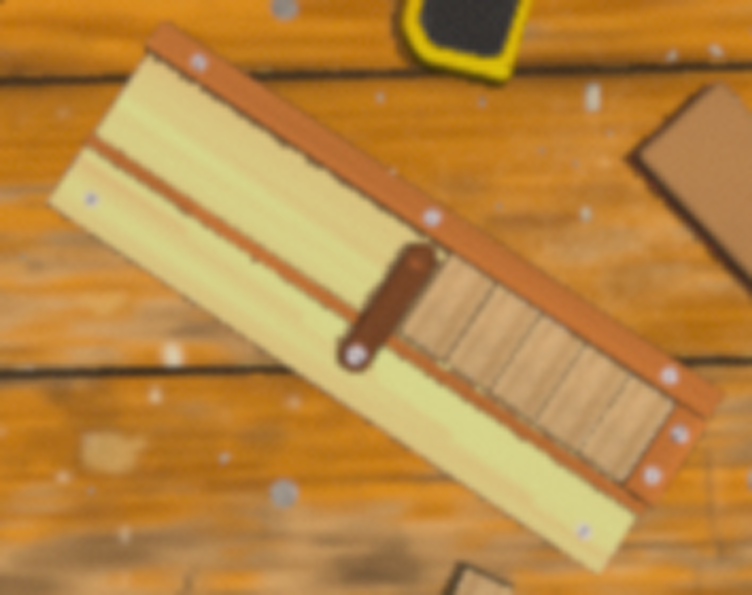

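The bar's direction in the image, (355,355)→(417,260), is 56.9° against 56.3° for the block edges, so it is square. The row is tight and the hand is clear, so I'm handing in.

```bash
python3 -c "
from workcell import env
env.close_job()"
```

```text
the job is handed in; nothing more can be done
```

The row is home against the end stop and the turn-button lies across the channel behind it. I handed the job in at about 16.5 s, with the hand withdrawn and the measured force near zero.

- **Row:** I pushed block 5 with shut fingers for about 86 mm until the force rose at the end stop. The last pictures show the five blocks tight, with no gaps.
- **Turn-button:** I swept it round with the fingertips until it met its stop. A second press stopped at the same place. In the last picture it is within about 1° of parallel to the block edges.
- **Other objects:** The tape measure and sanding block look unmoved. Only the edge of the spare block shows in the final crop, but it looks unmoved too.
- **Disagreement:** The network's last `button_end` detection scored 0.51 and lay about 30 mm from the expected end, close to the middle of the bar. I went by the picture and the firm stop instead.
- **Accuracy:** The jig pose I worked from had fit errors of about 2 mm.

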